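Set the cam hold-down at the hinge end of a cupboard door

ROBOT

A 6-joint arm with a two-finger parallel gripper is mounted at the origin on the work surface. World frame = base frame: x ahead of the robot, y to its left, z up, the work surface at z = 0. Lengths are in m, angles in degrees, forces in N, time in s.
With the tool pointing down it reaches from about 0.35 to 0.875 m from the base axis. Payload 4.2 kg.
Tool frame: the origin (TCP) lies midway between the tips of the shut fingers; the grasp point (between the pads) lies 19 mm behind it; z points along the fingers, y is the direction in which the jaws open and shut (so a half turn about z gives the same grasp; the last joint's range is limited). The gripper opens to 87 mm and grips with 3 to 60 N. Pads are 19 mm wide; open, the fingers measure 117 mm over their backs; the gripper's body (75 mm by 190 mm) begins 51 mm behind the grasp point.
Start: joints at [85.863, 22.042, 0.453, 0, -68.411, -14.817], TCP at [0.203, 0.591, 0.186] pointing down, gripper open.
Joint ranges: [-179.83, 179.83], [-69.29, 118.12], [-61.27, 80.66], [-181.25, 117.63], [-171.15, -9.14], [-177.46, 177.46]. Speed limits (degrees/s): [159.86, 159.86, 180, 180, 180, 180].

INTERFACE

Orientations are given as a 3x3 rotation matrix whose columns are the frame's x, y, z axes.
In Python, from station import sense, capture, finish_job gives the robot as it stands. The module is installed in compiled form; this text tells all that it offers.
- The arm moves only by the shell command python3 -m jog 'ROWS' [OPENING]. ROWS is JSON, a list of rows, each a list of 6 numbers: the shift along the tool's x, y, z in cm, then the turn, a rotation vector about the tool's x, y, z in degrees. In form: [[dx, dy, dz, wx, wy, wz], ...]. A call has exactly 5 rows; each row shifts and turns the commanded pose from where the row before left it, along the tool's axes as they then stand; what a row does not reach is not made up. A row lasts 1/12 s, in which the tool goes at most 41.7 mm and 7.16 degrees, less where a joint would pass 70% of its speed; a pose out of reach is approached as far as the arm can. A call is refused whole if a number of a shift passes 4.17 or a number of a turn 7.16, either way. A call with a gripper value outside its range is refused whole. OPENING is the finger opening in cm, from 0 to 8.7, set as the call begins (- or left out, the last holds). The fingers move at their own pace and stop on an object; the grip force is fixed at half the most. Time passes only in rows, so rows that do not move let the fingers close, or fill a call up. It gives the time, the measured TCP pose, the force and the opening at its end, in the units of the state.
- sense(): the state, without advancing time (a new reading comes with each control period).
- capture(name): name is "scene" or "top" or "wrist"; returns a dict with "frame" (480x640x3 uint8, red, green, blue), "fx", "fy", "cx", "cy" (pixels), "world_to_cam" (4x4, takes a point from world to camera coordinates). Camera axes: x right, y up, looking along -z (the intrinsics and any distortion apply to the point x, -y, -z); pixel columns grow to the right and rows downward; lengths in m; the calibration is good to about 2 mm. The wrist camera is an equidistant fisheye: a pixel r from the principal point sees the ray r / f radians off the axis. A picture is of the moment at which its call begins. There is no depth.
- finish_job(): hands the job in, once; it reports no verdict.
The state is a dict: "time_s": time; "joints": joint angles; "joint_velocities": joint speeds; "effort": joint torques, N m; "tcp_pos": TCP position; "ee_rot": TCP orientation; "wrist_force": force on the tool from outside, world axes, zero at the start; "moment": the same for the moment, N m; "gripper_width": opening from 0.0 (shut) to 1.0 (fully open).
Only numpy, scipy, OpenCV 4.12 (cv2) and the standard library are available. Lean on these libraries where they do the work, as an engineer would, in place of code of your own. Each camera call takes 0.05 s, during which the arm holds its last target.

TASK

The oak cupboard door on the bench lies under two cam hold-down clamps, both slack with their levers flipped up; pin down the end that has the brass hinge, using the clamp straight across the door from that hinge. With its lever still up, turn its black adjusting nut clockwise until the nut's bar lies in line with the clamp's arm, then flip its lever down flat to lock it and let go. Leave the other clamp as it is.

Things in the scene. Friction and masses are not known exactly. Their poses are not given: they have to be found in the camera images.
- clamp_grip (a point): Grip point of the black adjusting nut of the clamp to be set, on its vertical axis, 80 mm above the bench. The grip is an upright bar 48 mm long, 12 thick, its top 14 mm above this point, its underside 18 mm below, on a neck 24 mm across. Axes turn with the nut: y along the bar, x across its thickness, z up. Below it runs the clamp's flat aluminium arm, 36 mm wide, top 50 mm above the bench.
- clamp_nut (a joint): Turn of that nut in rad, growing clockwise seen from above: 0 = bar square across the clamp's arm, 1.571 = bar in line with the arm (wanted). It starts between 0.1 and 0.75, can turn from -0.3 to 2.4, has light friction (0.05 N m) and stays where it is left.
- clamp_pivot (a point): Hinge of that clamp's steel cam lever, fixed 58 mm above the bench, 100 mm behind the nut's axis. Axes: x level along the arm to the nut, y along the hinge pin, z up. Lever: flat strip 120 mm long from here, 18 mm wide (outer 40 mm: 28), 8 thick. Closed it points along -x, upper face 66 mm above the bench, outer 80 mm over air; open it is swung up about the pin, leaning to -x.
- clamp_lever (a joint): Angle of that lever in rad: 0 = closed, flat and level, at its stop; it grows as the lever is raised. It starts open between 0.7 and 0.95 and stays where it is left. Pressing straight down on its upper face, 40 to 50 mm to the -x side of the hinge, swings it shut (friction 0.15 N m, about 4 N); pushed end-on at its tip it can jam.
- other_barend (a point): On the other clamp, of the same build, which is to be left alone: end of its nut's bar, 24 mm from that nut's axis and 80 mm above the bench.
- other_tip (a point): Tip of the other clamp's raised lever (to be left alone).

How it is judged:
By the outcome, as a careful person would: the job done as asked, in the order asked, and still so for the second after the job is handed in, with the robot touching nothing.
It also fails if it takes over 40 s, if anything falls off the work surface, if the arm or the gripper's body presses on something with over 40 N, if the wrist force passes 120 N, or if a joint passes its speed limit or range.

## Working session

There is one attempt and no reset: what is moved stays moved. The work goes in short steps, Python scripts to look and compute and a shell command to move; the robot and the scene stay as the last step left them, time stands still between calls to the robot, and variables do not carry over. Pictures are saved under pics/ and viewed, and the job is handed in when it is done.

```bash
mkdir -p pics; python3 - <<'E'
from station import sense,capture
import cv2,numpy as np,pickle
s=sense();print({k:np.round(v,3).tolist() for k,v in s.items()})
d={}
for n in("scene","top","wrist"):
    c=capture(n);d[n]=c
    cv2.imwrite(f"pics/a_{n}.png",c["frame"][:,:,::-1]);print(n,c["fx"],c["fy"],c["cx"],c["cy"],np.round(c["world_to_cam"],3).tolist(),[k for k in c])
pickle.dump(d,open("a.pkl","wb"))
E
```

```text
{'time_s': 0.0, 'joints': [85.863, 22.092, 0.377, -0.031, -68.411, -14.819], 'joint_velocities': [-0.073, 0.074, -0.035, 0.058, 0.034, -0.034], 'effort': [-0.001, -39.067, 18.74, 4.22, 0.011, -0.0], 'tcp_pos': [0.203, 0.59, 0.185], 'ee_rot': [[0.946, -0.325, -0.001], [-0.325, -0.946, -0.002], [0.0, 0.002, -1.0]], 'wrist_force': [1.012, -0.42, 0.299], 'moment': [-0.004, -0.045, -0.027], 'gripper_width': 1.001}
scene 492.18333116822777 492.18333116822777 324.46197527149326 234.13968976744118 [[-0.682, 0.731, 0.021, 0.358], [-0.455, -0.447, 0.77, 0.142], [0.573, 0.515, 0.637, -1.015], [0.0, 0.0, 0.0, 1.0]] ['frame', 'fx', 'fy', 'cx', 'cy', 'world_to_cam']
top 462.9202348677163 462.9202348677163 315.65536741211656 236.95481121811935 [[-0.021, -0.999, 0.03, -0.02], [0.983, -0.015, 0.183, -0.504], [-0.182, 0.033, 0.983, -0.718], [0.0, 0.0, 0.0, 1.0]] ['frame', 'fx', 'fy', 'cx', 'cy', 'world_to_cam']
wrist 371.64829954431775 371.64829954431775 322.2235046220765 238.4031835045446 [[-0.325, -0.946, 0.001, 0.626], [0.913, -0.314, -0.259, 0.031], [0.245, -0.083, 0.966, -0.389], [0.0, 0.0, 0.0, 1.0]] ['frame', 'fx', 'fy', 'cx', 'cy', 'world_to_cam']
```

View pics/a_scene.png

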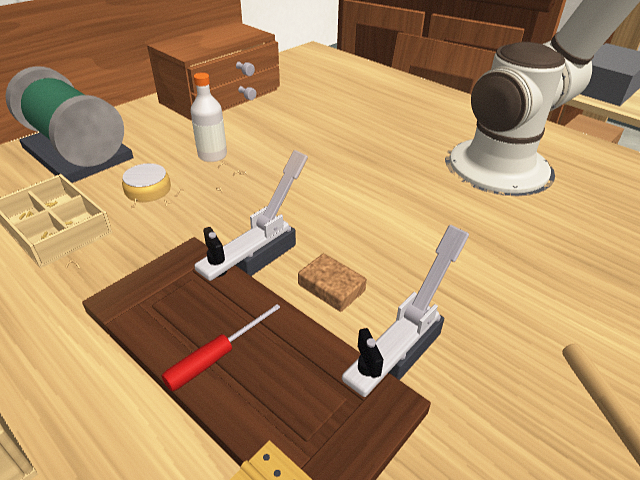

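View pics/a_top.png

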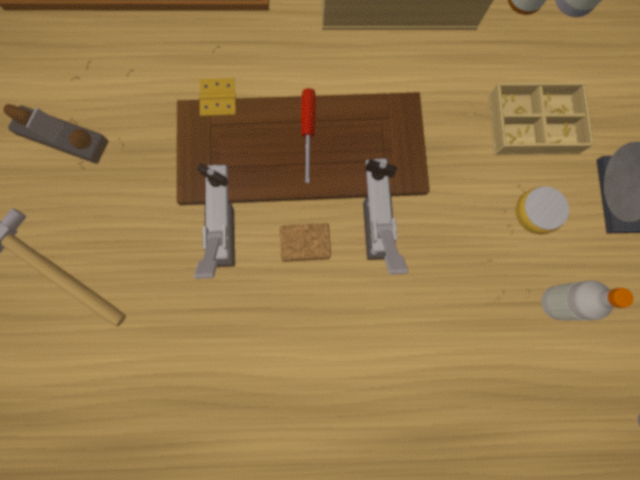

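View pics/a_wrist.png

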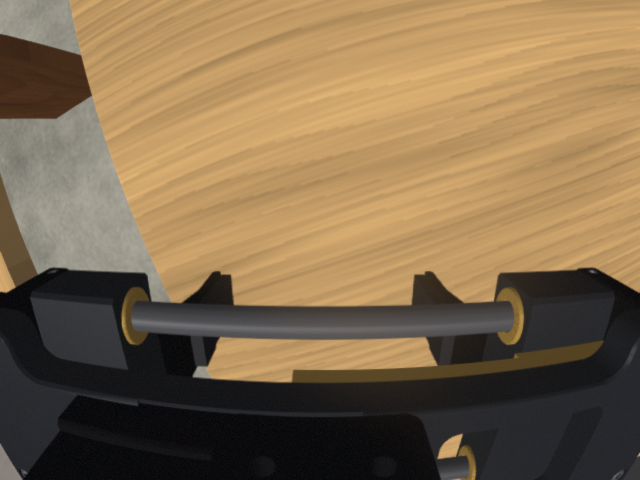

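```bash
cat > h.py <<'E'
import numpy as np,cv2,pickle
def cams(f="a.pkl"): return pickle.load(open(f,"rb"))
def proj(c,P):
    P=np.atleast_2d(P);M=c["world_to_cam"];q=P@M[:3,:3].T+M[:3,3]
    return np.c_[c["cx"]+c["fx"]*q[:,0]/-q[:,2],c["cy"]-c["fy"]*q[:,1]/-q[:,2]]
def ray(c,u,v):
    M=c["world_to_cam"];R=M[:3,:3];d=R.T@np.array([(u-c["cx"])/c["fx"],-(v-c["cy"])/c["fy"],-1]);return -R.T@M[:3,3],d
def atz(c,u,v,z):
    o,d=ray(c,u,v);return o+d*(z-o[2])/d[2]
E
python3 - <<'E'
from h import *
d=cams()
t=d["top"]["frame"][:,:,::-1];s=d["scene"]["frame"][:,:,::-1]
cv2.imwrite("pics/b_top.png",cv2.resize(t[150:290,180:260],None,fx=4.2,fy=4.2,interpolation=cv2.INTER_CUBIC))
cv2.imwrite("pics/b_scene.png",cv2.resize(s[215:405,330:480],None,fx=3.1,fy=3.1,interpolation=cv2.INTER_CUBIC))
E
```

```text
(no output)
```

View pics/b_top.png

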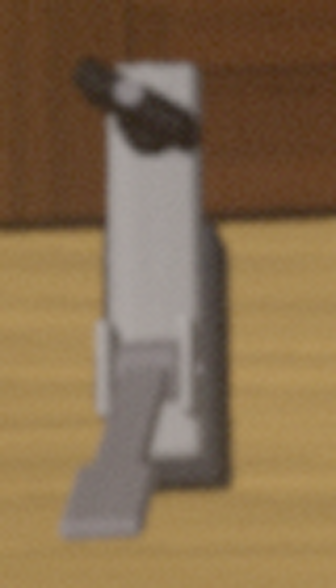

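View pics/b_scene.png

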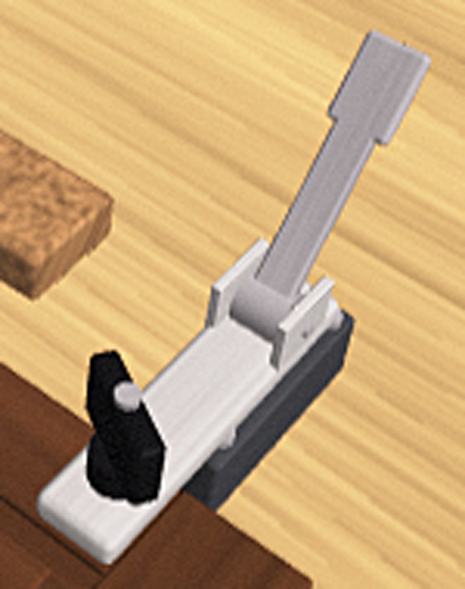

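```bash
cat > fit.py <<'E'
from h import *
from scipy.optimize import least_squares
d=cams()
T=lambda u,v:(180+u/4.2,150+v/4.2)
S=lambda u,v:(330+u/3.1,215+v/3.1)
def model(p):
    x,y,a,n,l,kz,dx,dy=p
    f=np.array([np.cos(a),np.sin(a),0]);s=np.array([-f[1],f[0],0]);z=np.array([0,0,1.])
    N=np.array([x,y,0]);P=N-.1*f+.058*z
    # bar dir: n=0 along s ; clockwise from above => rotate by -n
    b=np.cos(n)*s+np.sin(n)*f
    lev=-np.cos(l)*f+np.sin(l)*z; ln=np.sin(l)*f+np.cos(l)*z
    tL=P+.12*lev+.014*s;tR=P+.12*lev-.014*s
    out={}
    out['knob']=N+kz*z
    out['bL']=N+.024*b+.094*z; out['bR']=N-.024*b+.094*z
    # lever tip corners: mid of thickness offset
    out['tL']=tL+.004*ln;out['tR']=tR+.004*ln
    out['aL']=N+.018*s+.05*z;out['aR']=N-.018*s+.05*z;out['aL2']=N-.07*f+.018*s+.05*z;out['aR2']=N-.07*f-.018*s+.05*z
    return out,f,s
E
cat > run.py <<'E'
from fit import *
c=d["top"];e=d["scene"]
obs=[('top','knob',T(130,93)),('scene','knob',S(127,391)),
('top','bL',T(82,72)),('top','bR',T(190,125)),('scene','bL',S(103,356)),('scene','bR',S(158,446)),
('top','tL',T(62,530)),('top','tR',T(140,532)),('scene','tL',S(372,33)),('scene','tR',S(430,58))]
lines=[('top','aL','aL2',T(110,180)),('top','aR','aR2',T(200,180)),('top','aL','aL2',T(107,300)),('top','aR','aR2',T(200,210))]
def res(p):
    o,f,s=model(p);r=[]
    # p[6:8]: relative top->scene calibration shift (world m), weakly priored
    for cam,k,px in obs:
        q=o[k]+(np.array([p[6],p[7],0])*(1 if cam=='top' else -1))
        r+=list(proj(d[cam],q)[0]-px)
    for cam,k,k2,px in lines:
        sh=np.array([p[6],p[7],0])
        A=proj(d[cam],o[k]+sh)[0];B=proj(d[cam],o[k2]+sh)[0];t=(B-A)/np.linalg.norm(B-A)
        w=np.array(px)-A;r.append(t[0]*w[1]-t[1]*w[0])
    r+=[p[6]/.001,p[7]/.001]
    return np.array(r)
k=atz(c,*T(130,93),.094);print(k)
R=least_squares(res,[k[0],k[1],0,.4,.8,.096,0,0])
print(np.round(R.x,4));print(np.round(R.fun,1))
o,f,s=model(R.x);P=np.array([R.x[0],R.x[1],0])-.1*f;print('pivot',P,'f',f)
E
python3 run.py
```

```text
[0.60134049 0.13540135 0.094     ]
[ 6.0040e-01  1.3570e-01  2.5800e-02  3.7046e+00  9.1000e-01  9.7900e-02
 -1.0000e-04 -1.4000e-03]
[  0.2  -0.2   0.2   0.   25.1  13.  -26.6 -14.3   0.3  -3.   -2.2   2.1
  -1.    1.1   0.8  -0.3  20.    8.  -19.   -9.9  -0.3   0.    0.5   0.1
  -0.1  -1.4]
pivot [0.5004386  0.13313869 0.        ] f [0.99966643 0.02582685 0.        ]
```

```bash
sed -i "s/('scene','bL',S(103,356)),('scene','bR',S(158,446))/('scene','bR',S(103,356)),('scene','bL',S(158,446))/;s/('scene','tL',S(372,33)),('scene','tR',S(430,58))/('scene','tR',S(372,33)),('scene','tL',S(430,58))/" run.py; python3 run.py
```

```text
[0.60134049 0.13540135 0.094     ]
[ 6.002e-01  1.359e-01  2.580e-02  4.833e-01  9.211e-01  9.850e-02
 -5.000e-04 -1.600e-03]
[ 0.2  0.1  0.4 -0.  -1.5 -0.3  0.1 -0.3 -1.1 -2.3 -0.4  2.  -1.1  0.7
  0.8 -0.7 -0.5 -1.7  1.2  0.1 -0.3  0.1  0.5  0.1 -0.5 -1.6]
pivot [0.50024606 0.13330902 0.        ] f [0.99966716 0.02579879 0.        ]
```

```bash
python3 -m jog '[[3.49,2,0,0,0,0],[3.49,2,0,0,0,0],[3.49,2,0,0,0,0],[3.49,2,0,0,0,0],[3.49,2,0,0,0,0]]' 8.7;python3 -m jog '[[3.49,2,0,0,0,0],[3.49,2,0,0,0,0],[3.49,2,0,0,0,0],[3.49,2,0,0,0,0],[3.49,2,0,0,0,0]]';python3 -m jog '[[3.49,2,0,0,0,0],[3.49,2,0,0,0,0],[3.49,2,0,0,0,0],[3.49,2,0,0,0,0],[3.49,2,0,0,0,0]]';python3 -m jog '[[0,0,0,0,0,7],[0,0,0,0,0,7],[0,0,0,0,0,7],[0,0,0,0,0,7],[0,0,0,0,0,7]]';python3 -m jog '[[0,0,0,0,0,7],[0,0,0,0,0,7],[0,0,0,0,0,7],[0,0,0,0,0,7],[0,0,0,0,0,7]]';python3 -m jog '[[0,0,0,0,0,7],[0,0,0,0,0,7],[0,0,0,0,0,7],[0,0,0,0,0,6],[0,0,0,0,0,0]]'
```

```text
time_s: 0.57
tcp_pos: [0.3362, 0.4381, 0.1862]
ee_rot: [[0.946, -0.324, -0.0], [-0.324, -0.946, -0.0], [-0.0, 0.001, -1.0]]
wrist_force: [0.8, -0.0, 0.1]
gripper_width: 1.003
time_s: 0.98
tcp_pos: [0.4688, 0.2868, 0.1864]
ee_rot: [[0.946, -0.325, -0.0], [-0.325, -0.946, -0.0], [-0.0, 0.0, -1.0]]
wrist_force: [-0.5, 0.7, 0.1]
gripper_width: 0.997
time_s: 1.4
tcp_pos: [0.6015, 0.1356, 0.1862]
ee_rot: [[0.946, -0.325, -0.001], [-0.325, -0.946, -0.0], [-0.0, 0.0, -1.0]]
wrist_force: [-0.2, 0.3, 0.5]
gripper_width: 0.999
time_s: 1.82
tcp_pos: [0.6005, 0.137, 0.1859]
ee_rot: [[0.583, -0.812, -0.001], [-0.812, -0.583, -0.0], [-0.0, 0.001, -1.0]]
wrist_force: [-0.2, -0.7, 0.2]
gripper_width: 1.002
time_s: 2.23
tcp_pos: [0.6004, 0.1372, 0.186]
ee_rot: [[0.012, -1.0, -0.001], [-1.0, -0.012, -0.0], [0.0, 0.001, -1.0]]
wrist_force: [0.3, -0.5, -0.1]
gripper_width: 0.994
time_s: 2.65
tcp_pos: [0.6003, 0.1373, 0.186]
ee_rot: [[-0.439, -0.898, -0.001], [-0.898, 0.439, -0.0], [0.001, 0.001, -1.0]]
wrist_force: [-0.2, -0.8, 0.8]
gripper_width: 1.0
```

```bash
python3 - <<'E'
from station import capture
import cv2
c=capture("wrist");cv2.imwrite("pics/c_wrist.png",c["frame"][:,:,::-1])
import pickle;pickle.dump({"wrist":c},open("c.pkl","wb"))
E
```

```text
(no output)
```

View pics/c_wrist.png

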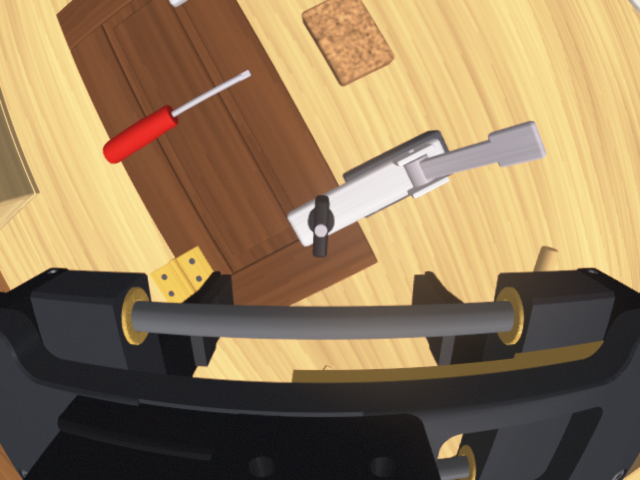

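The wrist picture shows the nut bar upright at (320,226), with its knob at (321,231). The open fingers are on either side at columns 220 and 425, so the jaw direction is square to the bar. I'll check the nut's position with the fisheye model.

```bash
cat >> h.py <<'E'
def fray(c,u,v):
    x=(u-c["cx"])/c["fx"];y=(v-c["cy"])/c["fy"];r=np.hypot(x,y)+1e-9
    dc=np.array([np.sin(r)*x/r,-np.sin(r)*y/r,-np.cos(r)]);M=c["world_to_cam"];R=M[:3,:3];return -R.T@M[:3,3],R.T@dc
def fatz(c,u,v,z):
    o,d=fray(c,u,v);return o+d*(z-o[2])/d[2]
E
python3 - <<'E'
from h import *
c=cams("c.pkl")["wrist"]
print(fatz(c,321,230,.0985))
a=fatz(c,320.5,196,.094);b=fatz(c,321,256,.094);print(a,b,np.degrees(np.arctan2(*(a-b)[1::-1])),np.linalg.norm(a-b))
# arm edges: left long edge & right edge
a=fatz(c,289,214,.05);b=fatz(c,400,160,.05);print(np.degrees(np.arctan2(*(a-b)[1::-1])))
a=fatz(c,308,246,.05);b=fatz(c,410,191,.05);print(np.degrees(np.arctan2(*(a-b)[1::-1])))
E
```

```text
[0.60133095 0.13755617 0.0985    ]
[0.5900441  0.11360972 0.094     ] [0.61147165 0.15821054 0.094     ] -115.6610038316863 0.049481039884359604
0.42948822872328796
3.096665729573246
```

```bash
python3 -m jog '[[0,0,2,0,0,0],[0,0,2,0,0,0],[0,0,2,0,0,0],[0,0,2,0,0,0],[0,0,1,0,0,0]]' 5;python3 -m jog '[[0,0,1,0,0,0],[0,0,1,0,0,0],[0,0,1,0,0,0],[0,0,0.1,0,0,0],[0,0,0,0,0,0]]';python3 -m jog '[[0,0,0,0,0,0],[0,0,0,0,0,0],[0,0,0,0,0,0],[0,0,0,0,0,0],[0,0,0,0,0,0]]' 0;python3 -m jog '[[0,0,0,0,0,0],[0,0,0,0,0,0],[0,0,0,0,0,0],[0,0,0,0,0,0],[0,0,0,0,0,0]]' 0
python3 - <<'E'
from station import capture,sense
import cv2,pickle
c=capture("scene");cv2.imwrite("pics/d_scene.png",c["frame"][:,:,::-1])
c=capture("wrist");cv2.imwrite("pics/d_wrist.png",c["frame"][:,:,::-1])
s=sense();print(s["moment"],s["wrist_force"])
E
```

```text
time_s: 3.12
tcp_pos: [0.599, 0.1368, 0.0936]
ee_rot: [[-0.436, -0.9, -0.004], [-0.9, 0.436, -0.001], [0.003, 0.003, -1.0]]
wrist_force: [-0.6, -0.1, -0.9]
gripper_width: 0.709
time_s: 3.53
tcp_pos: [0.6005, 0.1372, 0.0651]
ee_rot: [[-0.437, -0.899, -0.001], [-0.899, 0.437, -0.0], [0.001, 0.0, -1.0]]
wrist_force: [0.8, -0.7, 0.2]
gripper_width: 0.578
time_s: 3.95
tcp_pos: [0.6008, 0.1374, 0.0659]
ee_rot: [[-0.438, -0.899, 0.001], [-0.899, 0.438, 0.0], [-0.001, -0.0, -1.0]]
wrist_force: [0.2, -0.7, 0.2]
gripper_width: 0.281
time_s: 4.37
tcp_pos: [0.6006, 0.1373, 0.0654]
ee_rot: [[-0.438, -0.899, -0.0], [-0.899, 0.438, -0.0], [0.0, 0.0, -1.0]]
wrist_force: [0.2, -0.6, -0.5]
gripper_width: 0.011
[ 0.11820073 -0.13206157 -0.01802513] [ 0.81056341 -0.22645008  0.2072482 ]
```

View pics/d_scene.png

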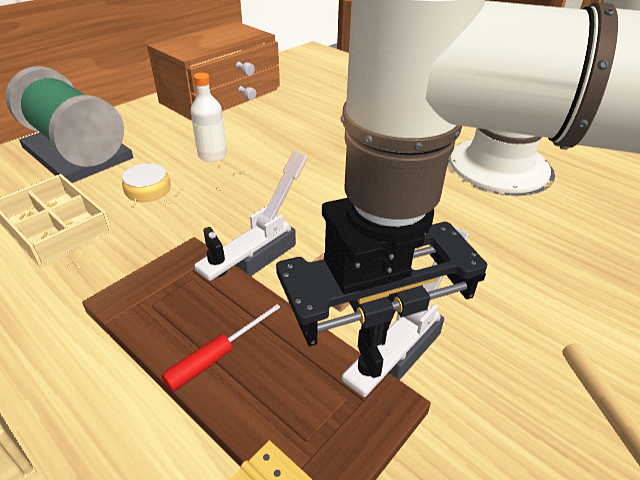

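View pics/d_wrist.png

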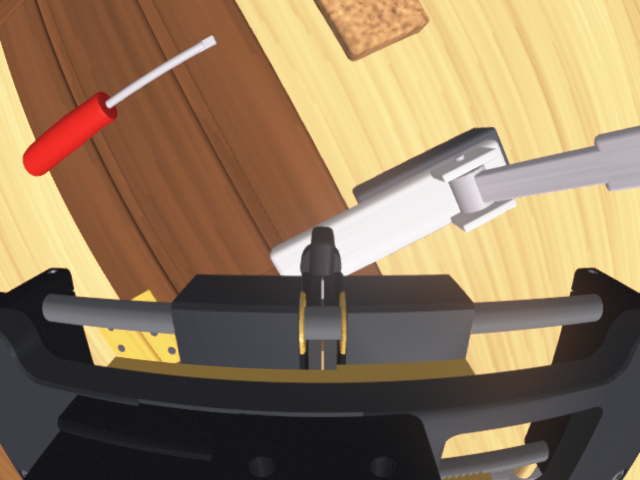

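```bash
python3 - <<'E'
from station import capture,sense
from h import *
s=sense();print(s["tcp_pos"],s["gripper_width"])
c=capture("wrist");e=capture("scene");t=capture("top")
M=c["world_to_cam"]
def fp(P):
    q=M[:3,:3]@P+M[:3,3];th=np.arctan2(np.hypot(q[0],q[1]),-q[2]);h=np.hypot(q[0],q[1]);return c["cx"]+c["fx"]*th*q[0]/h,c["cy"]-c["fy"]*th*q[1]/h
print('tcp in wrist',fp(s["tcp_pos"]),'grasp',fp(s["tcp_pos"]+[0,0,.019]))
print('tcp scene',proj(e,s["tcp_pos"]),'grasp',proj(e,s["tcp_pos"]+[0,0,.019]))
f=lambda n,i,y,x,k:cv2.imwrite(n,cv2.resize(i[y[0]:y[1],x[0]:x[1],::-1],None,fx=k,fy=k,interpolation=cv2.INTER_CUBIC))
f("pics/e_s.png",e["frame"],(270,420),(310,460),4)
f("pics/e_w.png",c["frame"],(210,390),(240,400),4)
f("pics/e_t.png",t["frame"],(100,290),(150,290),4)
E
```

```text
[0.60065396 0.13731753 0.06543923] 0.00299479567541814
tcp in wrist (np.float64(321.9255399630446), np.float64(265.73106290555)) grasp (np.float64(321.8982668716527), np.float64(277.89672556113317))
tcp scene [[368.91928422 359.37415169]] grasp [[370.26527821 348.96839725]]
```

View pics/e_s.png

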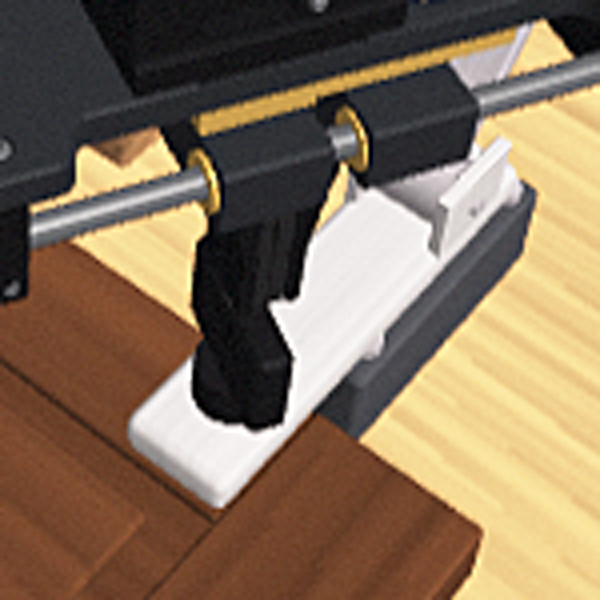

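View pics/e_w.png

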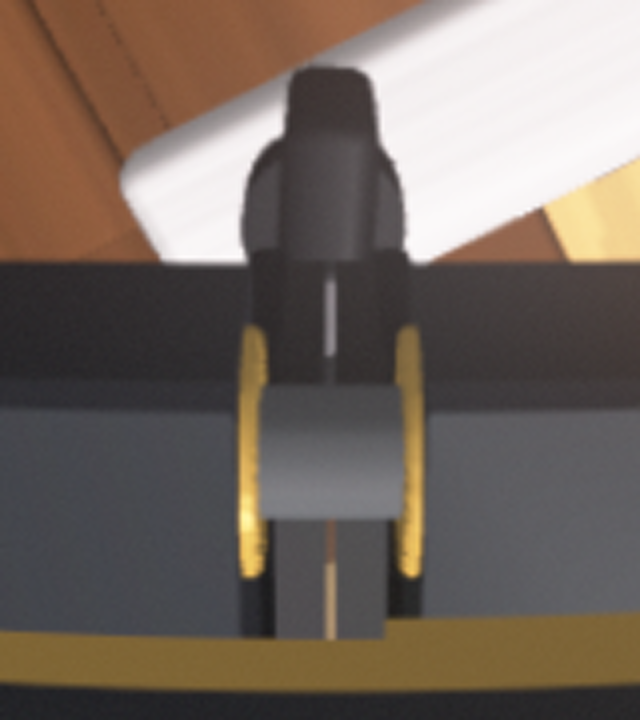

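View pics/e_t.png

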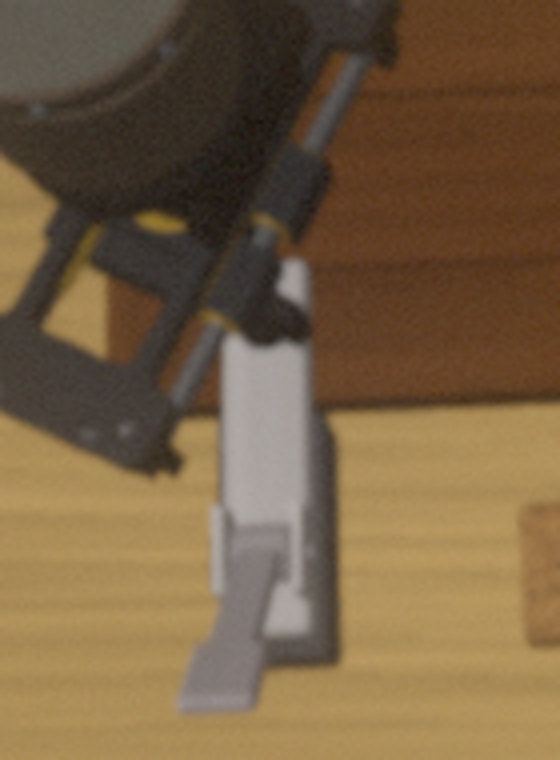

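```bash
python3 - <<'E'
from station import capture,sense
from h import *
s=sense();R=np.array(s["ee_rot"]);p=np.array(s["tcp_pos"]);print(s["gripper_width"],s["time_s"],s["moment"])
c=capture("wrist");e=capture("scene")
M=c["world_to_cam"]
def fp(P):
    q=M[:3,:3]@P+M[:3,3];th=np.arctan2(np.hypot(q[0],q[1]),-q[2]);h=np.hypot(q[0],q[1]);return np.round([c["cx"]+c["fx"]*th*q[0]/h,c["cy"]-c["fy"]*th*q[1]/h],1)
print("cam in tool",R.T@(-M[:3,:3].T@M[:3,3]-p))
W=lambda a:(4*(a[0]-240),4*(a[1]-210)); S=lambda a:(4*(a[0]-310),4*(a[1]-270))
for n,o in dict(tip=(0,0,0),tipxp=(.0095,0,0),tipxm=(-.0095,0,0),topx=(.0095,0,-.06),bar_p=(.024,0,-.029),bar_m=(-.024,0,-.029),barb_p=(.024,0,.003),barb_m=(-.024,0,.003)).items():
    P=p+R@np.array(o);print(n,'wristcrop',np.round(W(fp(P))),'scenecrop',np.round(S(proj(e,P)[0])))
E
```

```text
0.0012761642467889864 4.6167 [ 0.09547433 -0.08561648 -0.04163893]
cam in tool [ 6.92761562e-02  1.62690880e-04 -1.97884950e-01]
tip wristcrop [328. 223.] scenecrop [236. 358.]
tipxp wristcrop [328. 158.] scenecrop [222. 332.]
tipxm wristcrop [328. 286.] scenecrop [250. 384.]
topx wristcrop [328. 330.] scenecrop [238. 194.]
bar_p wristcrop [328. 112.] scenecrop [208. 229.]
bar_m wristcrop [328. 472.] scenecrop [283. 362.]
barb_p wristcrop [328.  52.] scenecrop [200. 300.]
barb_m wristcrop [328. 368.] scenecrop [272. 432.]
```

```bash
python3 - <<'E'
from h import *
c=cams("c.pkl")["wrist"];M=c["world_to_cam"]
R=np.array([[-0.439,-0.898,-0.001],[-0.898,0.439,0],[0.001,0.001,-1.0]]);p=np.array([.6003,.1373,.186])
def fp(P):
    q=M[:3,:3]@P+M[:3,3];th=np.arctan2(np.hypot(q[0],q[1]),-q[2]);h=np.hypot(q[0],q[1]);return np.round([c["cx"]+c["fx"]*th*q[0]/h,c["cy"]-c["fy"]*th*q[1]/h],1)
for x in(.0095,-.0095):
  for z in (0,-.02,-.04,-.06):
    print(x,z,[fp(p+R@np.array([x,y,z])) for y in (-.0585,-.0435,.0435,.0585)])
cv2.imwrite("pics/f_w.png",cv2.resize(c["frame"][230:400,180:460,::-1],None,fx=2.8,fy=2.8,interpolation=cv2.INTER_CUBIC))
E
```

```text
0.0095 0 [array([219.6, 249.4]), array([245. , 249.5]), array([399.1, 249.5]), array([424.5, 249.3])]
0.0095 -0.02 [array([209.7, 260.4]), array([237.4, 260.7]), array([406.7, 260.7]), array([434.4, 260.4])]
0.0095 -0.04 [array([197.9, 273.8]), array([228.2, 274.3]), array([415.9, 274.3]), array([446.2, 273.7])]
0.0095 -0.06 [array([183.6, 290.1]), array([217. , 291.2]), array([427. , 291.2]), array([460.4, 290.1])]
-0.0095 0 [array([222.3, 280.4]), array([247.1, 280.8]), array([397.1, 280.8]), array([421.9, 280.3])]
-0.0095 -0.02 [array([213.1, 293.9]), array([240. , 294.6]), array([404.1, 294.6]), array([431. , 293.9])]
-0.0095 -0.04 [array([202.4, 310. ]), array([231.7, 311.1]), array([412.4, 311.1]), array([441.8, 310. ])]
-0.0095 -0.06 [array([189.5, 329.5]), array([221.6, 331.2]), array([422.4, 331.2]), array([454.6, 329.5])]
```

View pics/f_w.png

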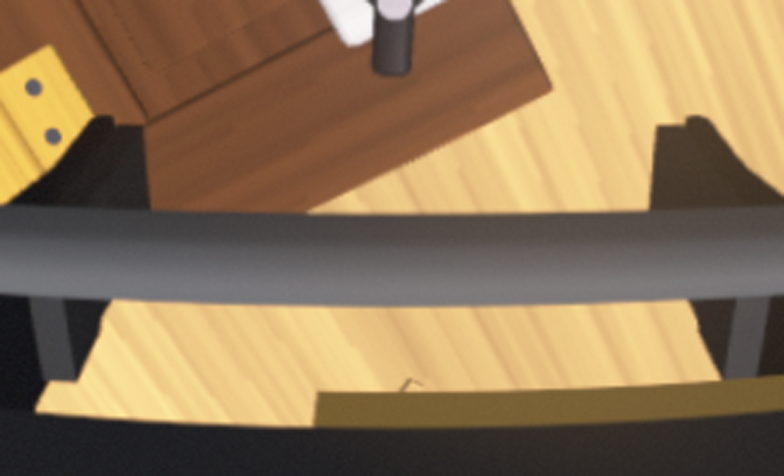

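The gripper closed fully (width ≈ 0), so it missed the bar. The images suggest the real fingertips are higher than the reported TCP. I'll raise the tool and triangulate the tip.

```bash
python3 -m jog '[[0,0,-2,0,0,0],[0,0,-3,0,0,0],[0,0,-3,0,0,0],[0,0,-2,0,0,0],[0,0,0,0,0,0]]' 0
python3 -m jog '[[0,0,0,0,0,0],[0,0,0,0,0,0],[0,0,0,0,0,0],[0,0,0,0,0,0],[0,0,0,0,0,0]]' 
python3 - <<'E'
from station import capture,sense
from h import *
s=sense();p=np.array(s["tcp_pos"]);print(p)
d={n:capture(n) for n in("scene","top","wrist")};pickle.dump(d,open("g.pkl","wb"))
for n in d:cv2.imwrite(f"pics/g_{n}.png",d[n]["frame"][:,:,::-1])
for n in("scene","top"):print(n,proj(d[n],p),proj(d[n],p+[0,0,.036]))
E
```

```text
time_s: 5.13
tcp_pos: [0.6038, 0.1383, 0.1714]
ee_rot: [[-0.437, -0.9, 0.01], [-0.9, 0.437, 0.003], [-0.007, -0.008, -1.0]]
wrist_force: [1.0, 0.4, -0.3]
gripper_width: 0.009
time_s: 5.55
tcp_pos: [0.6002, 0.1371, 0.1643]
ee_rot: [[-0.438, -0.899, -0.002], [-0.899, 0.438, -0.001], [0.002, 0.001, -1.0]]
wrist_force: [-1.1, 0.0, 0.5]
gripper_width: 0.005
[0.60019082 0.13710876 0.16428557]
scene [[376.76341924 299.32813522]] [[380.09039444 273.63652572]]
top [[200.27279367 157.16488987]] [[194.54976283 147.78826925]]
```

View pics/g_scene.png

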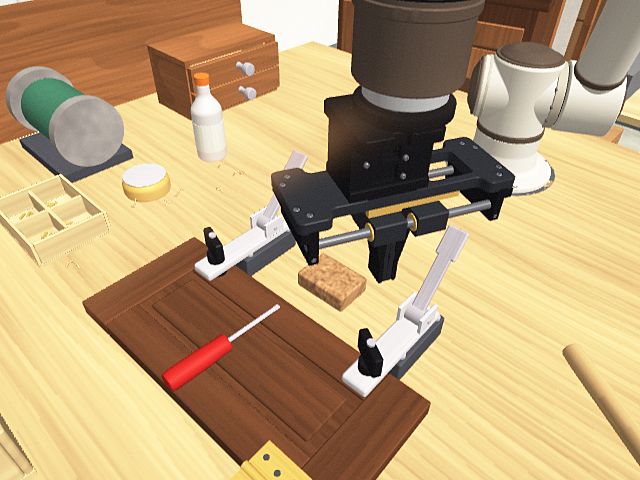

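View pics/g_wrist.png

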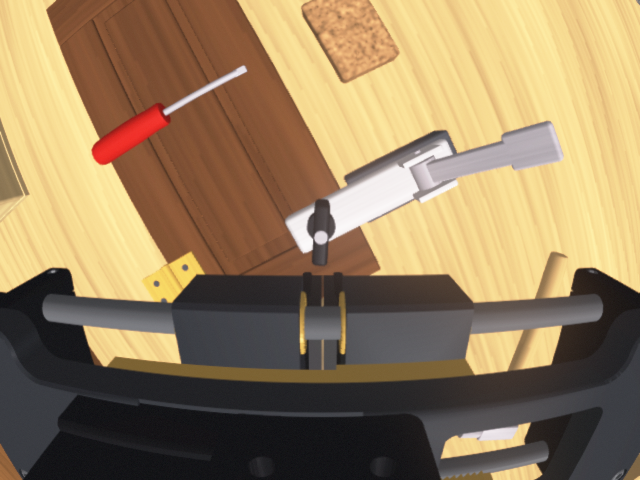

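View pics/g_top.png

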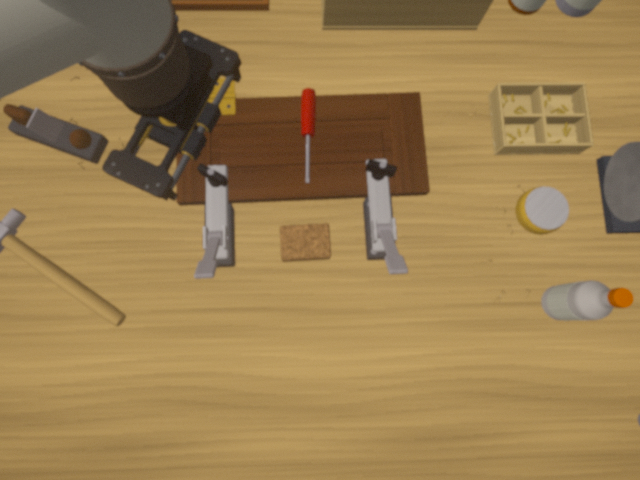

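```bash
python3 - <<'E'
from h import *
d=cams("g.pkl")
f=lambda n,i,y,x,k:cv2.imwrite(n,cv2.resize(np.clip(i[y[0]:y[1],x[0]:x[1],::-1].astype(float)*1.8,0,255).astype(np.uint8),None,fx=k,fy=k,interpolation=cv2.INTER_CUBIC))
f("pics/h_s.png",d["scene"]["frame"],(200,290),(340,460),6)
f("pics/h_w.png",d["wrist"]["frame"],(260,380),(250,390),5)
p=np.array([.6002,.1371,.1643]);R=np.array([[-0.438,-0.899,0],[-0.899,0.438,0],[0,0,-1.0]])
c=d["scene"]
for z in(-.02,-.025,-.03,-.035,-.04):
    print(z,[np.round(6*(proj(c,p+R@np.array([x,y,z]))[0]-[340,200])).tolist() for x,y in((.0095,.008),(-.0095,.008),(-.0095,-.008))])
E
```

```text
-0.02 [[250.0, 462.0], [301.0, 540.0], [212.0, 564.0]]
-0.025 [[253.0, 440.0], [305.0, 518.0], [215.0, 542.0]]
-0.03 [[255.0, 418.0], [308.0, 496.0], [218.0, 520.0]]
-0.035 [[258.0, 396.0], [312.0, 474.0], [221.0, 498.0]]
-0.04 [[261.0, 374.0], [315.0, 451.0], [223.0, 476.0]]
```

View pics/h_s.png

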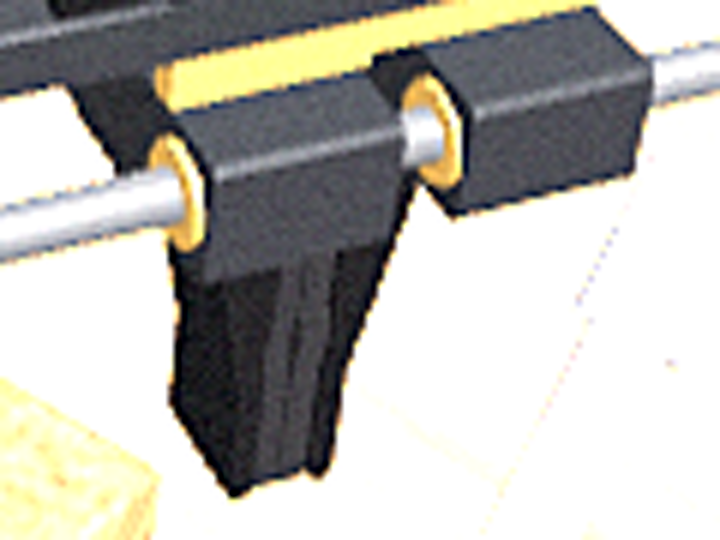

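View pics/h_w.png

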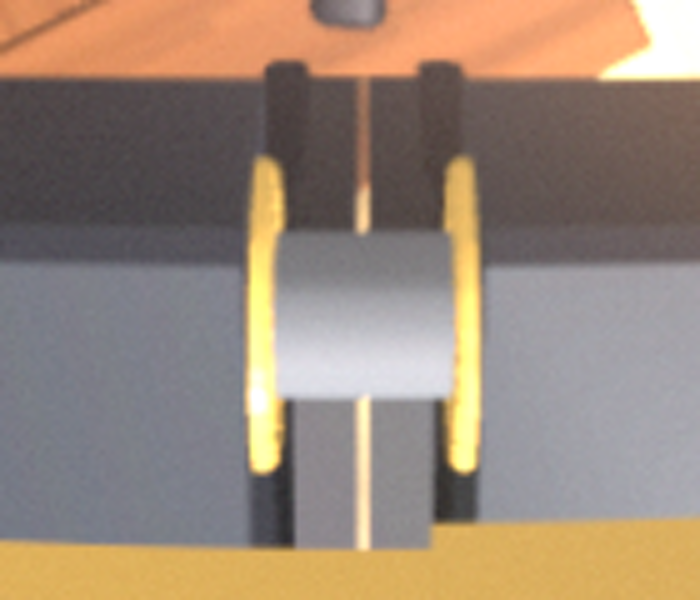

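Scene and wrist views agree: the shut tips sit about 35 mm above the reported TCP, at scene pixels (379,282) to (394,278). Sideways they are centred on the bar. I'll go 33 mm deeper than before, with the fingers opened to 5 cm first.

```bash
python3 -m jog '[[0,0,0,0,0,0],[0,0,0,0,0,0],[0,0,0,0,0,0],[0,0,1.5,0,0,0],[0,0,2,0,0,0]]' 5;python3 -m jog '[[0,0,2,0,0,0],[0,0,1.5,0,0,0],[0,0,1,0,0,0],[0,0,1,0,0,0],[0,0,0,0,0,0]]'
python3 - <<'E'
from station import capture,sense
from h import *
print(sense()["gripper_width"],sense()["tcp_pos"])
d={n:capture(n) for n in("scene","wrist")};pickle.dump(d,open("i.pkl","wb"))
a=d["wrist"]["frame"][180:400,170:470,::-1];b=d["scene"]["frame"][250:410,290:480,::-1]
cv2.imwrite("pics/i.png",np.vstack([cv2.resize(a,(400,293)),cv2.resize(b,(400,300))])) 
cv2.imwrite("pics/i_s.png",cv2.resize(b,None,fx=3.5,fy=3.5))
E
```

```text
time_s: 6.12
tcp_pos: [0.6023, 0.138, 0.1323]
ee_rot: [[-0.437, -0.899, 0.005], [-0.899, 0.437, 0.002], [-0.004, -0.004, -1.0]]
wrist_force: [0.1, 0.1, -0.0]
gripper_width: 0.298
time_s: 6.53
tcp_pos: [0.5995, 0.1369, 0.0735]
ee_rot: [[-0.438, -0.899, -0.003], [-0.899, 0.438, -0.001], [0.003, 0.002, -1.0]]
wrist_force: [-0.2, 0.0, 0.6]
gripper_width: 0.557
0.5572062717866666 [0.59954056 0.13693621 0.07345024]
```

View pics/i.png

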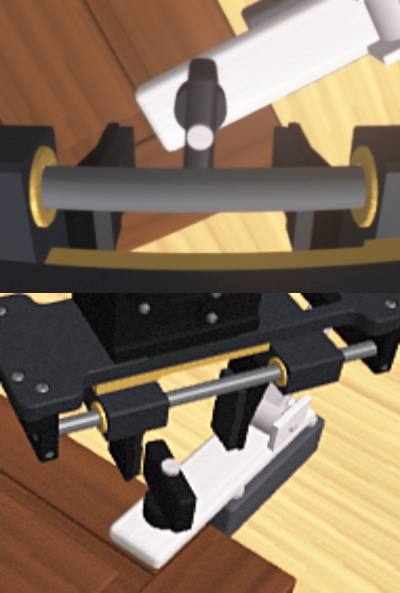

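View pics/i_s.png

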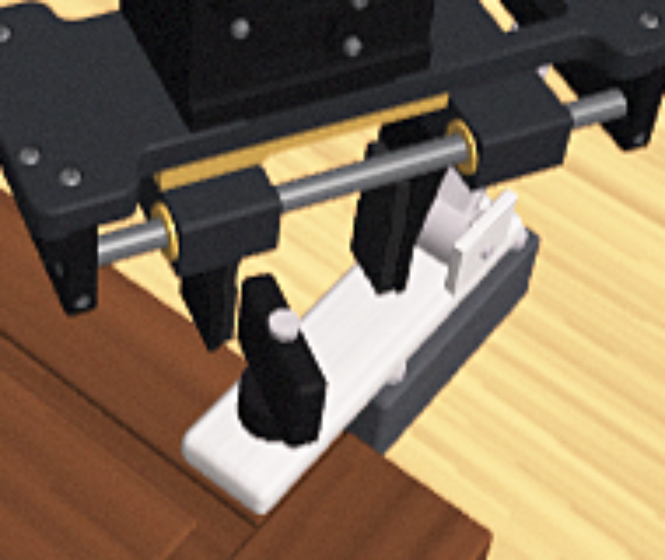

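The bar is centred between the open fingers, and the tips are still about bar-top height or higher. I'll continue down.

```bash
python3 -m jog '[[0,0,1,0,0,0],[0,0,1,0,0,0],[0,0,1,0,0,0],[0,0,0.5,0,0,0],[0,0,0.5,0,0,0]]';python3 -m jog '[[0,0,0,0,0,0],[0,0,0,0,0,0],[0,0,0,0,0,0],[0,0,0,0,0,0],[0,0,0,0,0,0]]' 0;python3 -m jog '[[0,0,0,0,0,0],[0,0,0,0,0,0],[0,0,0,0,0,0],[0,0,0,0,0,0],[0,0,0,0,0,0]]' 0
python3 - <<'E'
from station import capture,sense
from h import *
print(sense()["gripper_width"],sense()["tcp_pos"],sense()["moment"])
d={n:capture(n) for n in("scene","wrist")};pickle.dump(d,open("j.pkl","wb"))
a=d["wrist"]["frame"][180:400,170:470,::-1];b=d["scene"]["frame"][250:410,290:480,::-1]
cv2.imwrite("pics/j.png",np.vstack([cv2.resize(a,(400,293)),cv2.resize(b,(400,300))])) 
E
```

```text
time_s: 7.05
tcp_pos: [0.6002, 0.1371, 0.0342]
ee_rot: [[-0.438, -0.899, -0.001], [-0.899, 0.438, -0.001], [0.001, 0.001, -1.0]]
wrist_force: [-0.2, 0.5, 0.8]
gripper_width: 0.573
time_s: 7.47
tcp_pos: [0.601, 0.1375, 0.036]
ee_rot: [[-0.438, -0.899, 0.001], [-0.899, 0.438, 0.0], [-0.001, -0.001, -1.0]]
wrist_force: [0.4, 0.1, -0.2]
gripper_width: 0.28
time_s: 7.88
tcp_pos: [0.6019, 0.1373, 0.0359]
ee_rot: [[-0.438, -0.899, 0.002], [-0.899, 0.438, 0.0], [-0.001, -0.002, -1.0]]
wrist_force: [5.0, -2.5, -1.4]
gripper_width: 0.135
0.13468253426348928 [0.60185074 0.13731267 0.03586665] [-0.52838934 -1.393645    0.03814566]
```

View pics/j.png

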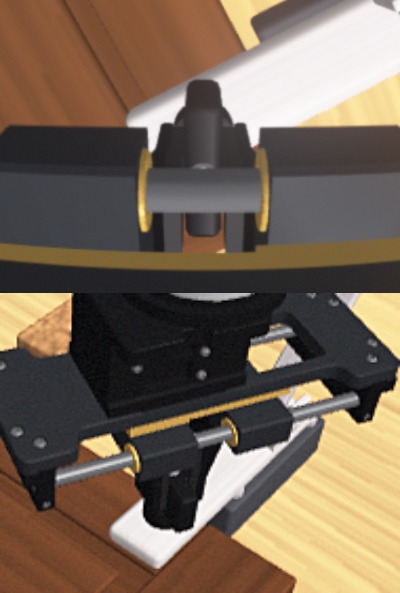

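```bash
python3 -m jog '[[0,0,0,0,0,5],[0,0,0,0,0,6.5],[0,0,0,0,0,6.5],[0,0,0,0,0,6.5],[0,0,0,0,0,6.5]]' 0;python3 -m jog '[[0,0,0,0,0,6.5],[0,0,0,0,0,6.5],[0,0,0,0,0,6.5],[0,0,0,0,0,6.5],[0,0,0,0,0,5.4]]';python3 -m jog '[[0,0,0,0,0,0],[0,0,0,0,0,0],[0,0,0,0,0,0],[0,0,0,0,0,0],[0,0,0,0,0,0]]'
python3 - <<'E'
from station import capture,sense
from h import *
s=sense();R=np.array(s["ee_rot"]);print(s["gripper_width"],s["tcp_pos"],s["moment"],np.degrees(np.arctan2(R[1,1],R[0,1])))
d={n:capture(n) for n in("scene","wrist")};pickle.dump(d,open("k.pkl","wb"))
cv2.imwrite("pics/k_w.png",d["wrist"]["frame"][:,:,::-1])
cv2.imwrite("pics/k_s.png",cv2.resize(d["scene"]["frame"][200:420,260:520,::-1],None,fx=2.5,fy=2.5))
E
```

```text
time_s: 8.4
tcp_pos: [0.6022, 0.1371, 0.0358]
ee_rot: [[-0.841, -0.541, 0.003], [-0.541, 0.841, -0.0], [-0.002, -0.002, -1.0]]
wrist_force: [6.8, -4.3, -1.1]
gripper_width: 0.136
time_s: 8.82
tcp_pos: [0.6023, 0.1367, 0.0358]
ee_rot: [[-1.0, -0.024, 0.003], [-0.024, 1.0, -0.001], [-0.003, -0.001, -1.0]]
wrist_force: [7.1, -5.3, -1.9]
gripper_width: 0.136
time_s: 9.23
tcp_pos: [0.6023, 0.1367, 0.0359]
ee_rot: [[-1.0, -0.029, 0.003], [-0.029, 1.0, -0.0], [-0.003, -0.0, -1.0]]
wrist_force: [6.7, -4.5, -2.7]
gripper_width: 0.138
0.13798530429115471 [0.60230593 0.13666458 0.03586087] [-1.31715504 -2.0469879  -0.00512353] 91.64662780841263
```

View pics/k_w.png

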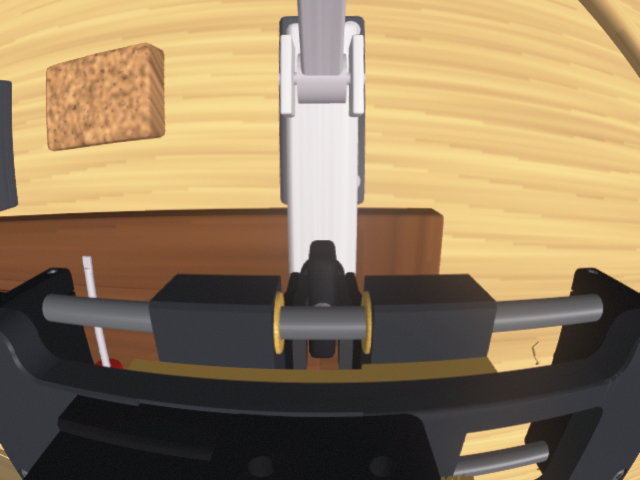

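View pics/k_s.png

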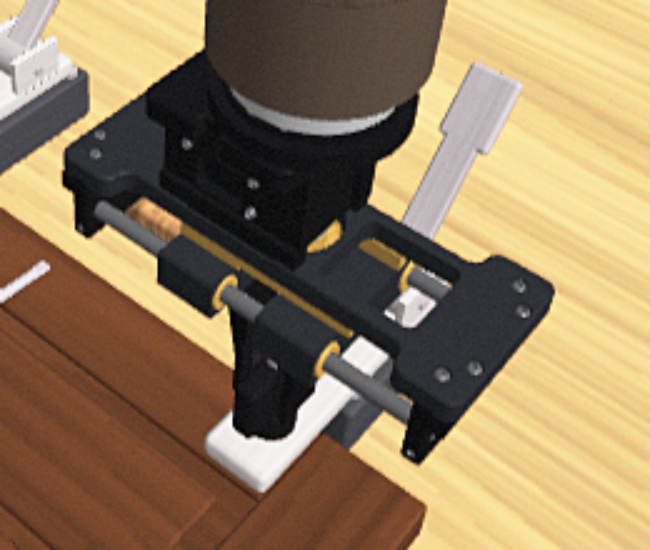

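The grip held and the tool y axis is at 91.65°, so the bar is along the arm's axis. In the wrist view the arm is symmetric about column 322 and the bar lies along it at (322,300). Releasing, then rising.

```bash
python3 -m jog '[[0,0,0,0,0,0],[0,0,0,0,0,0],[0,0,0,0,0,0],[0,0,0,0,0,0],[0,0,0,0,0,0]]' 4.5;python3 -m jog '[[0,0,-1,0,0,0],[0,0,-2,0,0,0],[0,0,-3,0,0,0],[0,0,-3,0,0,0],[0,0,-3,0,0,0]]';python3 -m jog '[[0,0,-2,0,0,0],[0,0,0,0,0,0],[0,0,0,0,0,0],[0,0,0,0,0,0],[0,0,0,0,0,0]]' 0
python3 - <<'E'
from station import capture,sense
from h import *
d={n:capture(n) for n in("scene","wrist")};pickle.dump(d,open("l.pkl","wb"))
cv2.imwrite("pics/l_w.png",d["wrist"]["frame"][:,:,::-1])
cv2.imwrite("pics/l_s.png",cv2.resize(d["scene"]["frame"][200:420,260:520,::-1],None,fx=2.5,fy=2.5))
E
```

```text
time_s: 9.75
tcp_pos: [0.6001, 0.1375, 0.0354]
ee_rot: [[-1.0, -0.029, -0.001], [-0.029, 1.0, -0.0], [0.001, -0.0, -1.0]]
wrist_force: [-0.4, -0.3, -0.7]
gripper_width: 0.426
time_s: 10.17
tcp_pos: [0.6003, 0.1373, 0.1575]
ee_rot: [[-1.0, -0.029, -0.0], [-0.029, 1.0, -0.0], [0.0, -0.0, -1.0]]
wrist_force: [-0.2, -0.6, -0.3]
gripper_width: 0.515
time_s: 10.58
tcp_pos: [0.5997, 0.1371, 0.1742]
ee_rot: [[-1.0, -0.029, -0.003], [-0.029, 1.0, -0.001], [0.003, -0.001, -1.0]]
wrist_force: [-0.2, -0.1, 0.3]
gripper_width: 0.225
```

View pics/l_w.png

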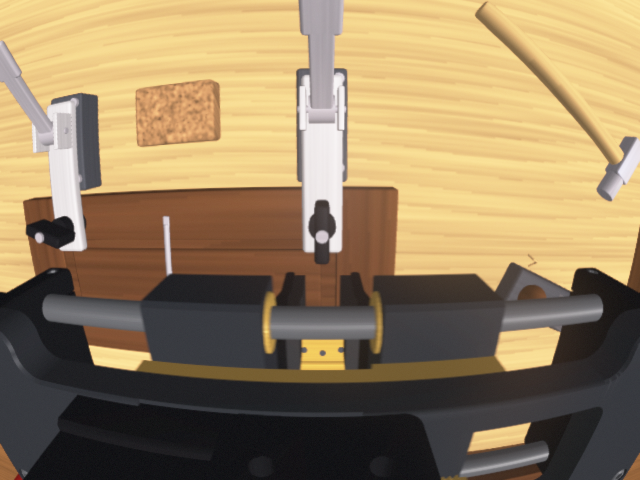

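View pics/l_s.png

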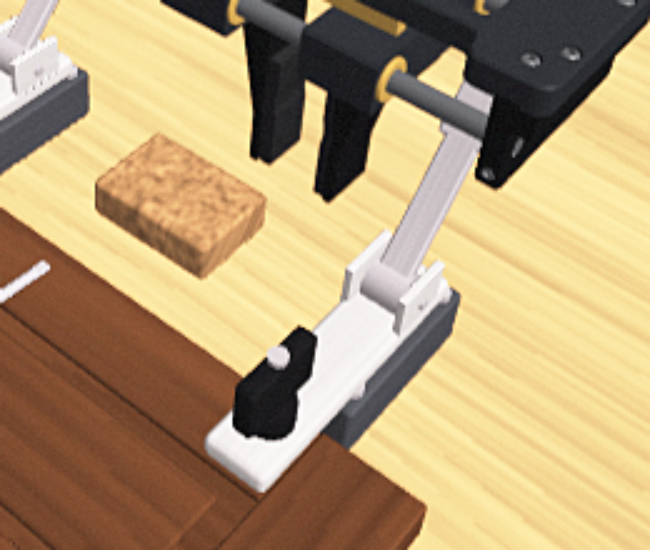

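The bar now lies in line with the arm: columns 321 to 322, arm centred on 322.5. Next I'll shut the fingers and move back over the lever.

```bash
python3 -m jog '[[2.2,0,0,0,0,0],[3,0,0,0,0,0],[3,0,0,0,0,0],[3,0,0,0,0,0],[3,0,0,0,0,0]]' 0;python3 -m jog '[[0,0,1,0,0,0],[0,0,1,0,0,0],[0,0,1,0,0,0],[0,0,1,0,0,0],[0,0,0,0,0,0]]' 0
python3 - <<'E'
from station import capture,sense
from h import *
d={n:capture(n) for n in("scene","wrist","top")};pickle.dump(d,open("m.pkl","wb"))
cv2.imwrite("pics/m_w.png",d["wrist"]["frame"][:,:,::-1])
cv2.imwrite("pics/m_s.png",cv2.resize(d["scene"]["frame"][170:410,270:530,::-1],None,fx=2.5,fy=2.5))
cv2.imwrite("pics/m_t.png",cv2.resize(d["top"]["frame"][100:310,100:330,::-1],None,fx=2.5,fy=2.5))
E
```

```text
time_s: 11.1
tcp_pos: [0.457, 0.1327, 0.1745]
ee_rot: [[-1.0, -0.028, -0.002], [-0.028, 1.0, -0.001], [0.002, -0.001, -1.0]]
wrist_force: [0.2, -0.6, 0.0]
gripper_width: 0.008
time_s: 11.52
tcp_pos: [0.4569, 0.1324, 0.1331]
ee_rot: [[-1.0, -0.028, -0.005], [-0.028, 1.0, -0.003], [0.005, -0.002, -1.0]]
wrist_force: [-0.5, 0.5, -0.1]
gripper_width: 0.003
```

View pics/m_w.png

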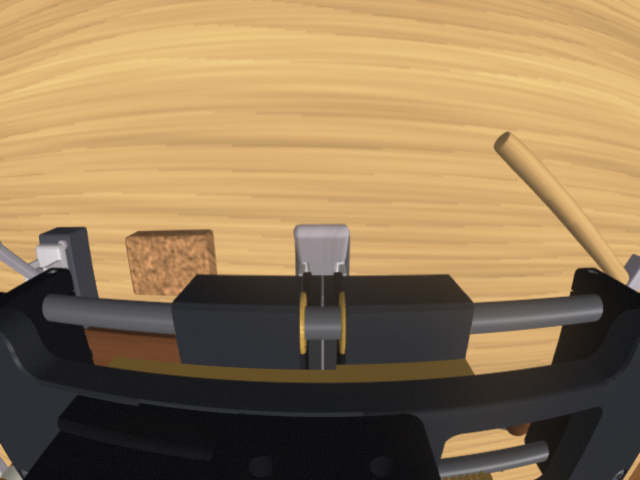

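View pics/m_s.png

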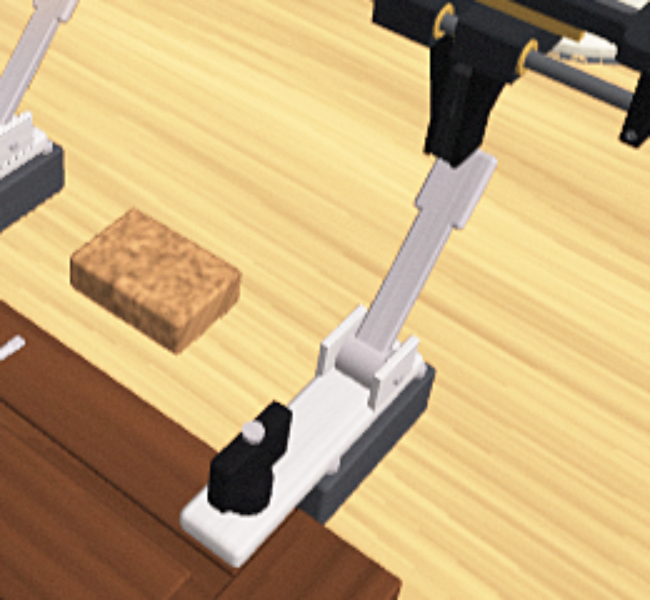

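View pics/m_t.png

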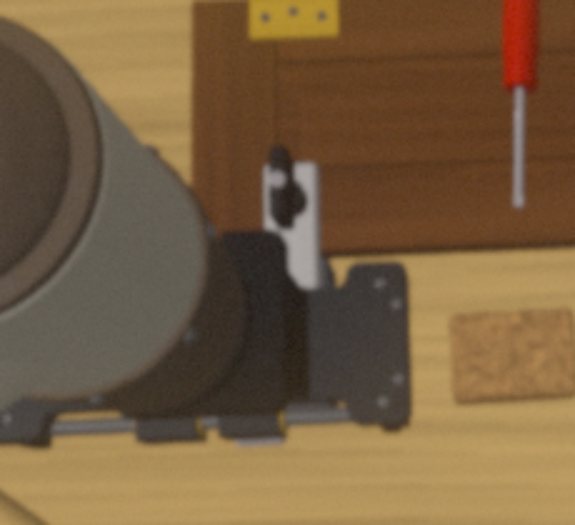

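```bash
python3 -m jog '[[0,0,0.8,0,0,0],[0,0,0.8,0,0,0],[0,0,0.8,0,0,0],[0,0,0.8,0,0,0],[0,0,0.8,0,0,0]]';python3 -m jog '[[0,0,0.5,0,0,0],[0,0,0.5,0,0,0],[0,0,0.5,0,0,0],[0,0,0.5,0,0,0],[0,0,0.5,0,0,0]]'
python3 - <<'E'
from station import capture,sense
from h import *
print(sense()["wrist_force"])
d={n:capture(n) for n in("scene","wrist")}
cv2.imwrite("pics/n_w.png",d["wrist"]["frame"][:,:,::-1])
cv2.imwrite("pics/n_s.png",cv2.resize(d["scene"]["frame"][170:410,270:530,::-1],None,fx=2.5,fy=2.5))
E
```

```text
time_s: 12.08
tcp_pos: [0.459, 0.1333, 0.0947]
ee_rot: [[-1.0, -0.029, 0.0], [-0.029, 1.0, -0.0], [-0.0, -0.0, -1.0]]
wrist_force: [0.7, -0.7, 2.3]
gripper_width: -0.002
time_s: 12.5
tcp_pos: [0.4589, 0.1334, 0.0702]
ee_rot: [[-1.0, -0.029, 0.0], [-0.029, 1.0, 0.0], [-0.0, 0.0, -1.0]]
wrist_force: [-0.2, 0.0, 2.1]
gripper_width: 0.009
[-0.24111468  0.04850197  2.09714964]
```

View pics/n_s.png

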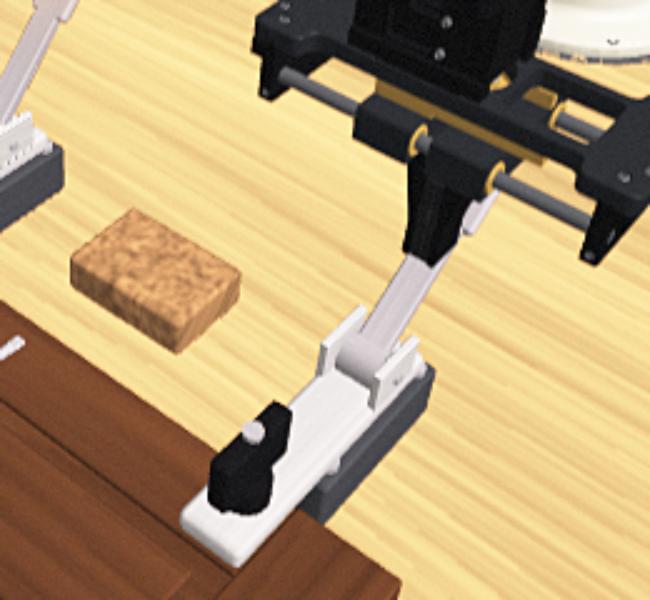

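View pics/n_w.png

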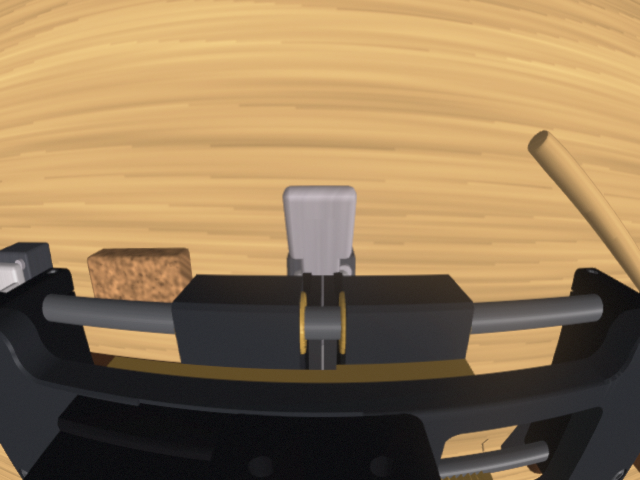

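The lever is swinging down under the fingertips with about 2 N. Continuing.

```bash
python3 -m jog '[[0,0,0.7,0,0,0],[0,0,0.6,0,0,0],[0,0,0.6,0,0,0],[0,0,0.6,0,0,0],[0,0,0.6,0,0,0]]';python3 -m jog '[[0,0,0.1,0,0,0],[0,0,0.1,0,0,0],[0,0,0.1,0,0,0],[0,0,0.1,0,0,0],[0,0,0.1,0,0,0]]'
```

```text
time_s: 13.02
tcp_pos: [0.4581, 0.1329, 0.0386]
ee_rot: [[-1.0, -0.029, -0.001], [-0.029, 1.0, -0.001], [0.001, -0.001, -1.0]]
wrist_force: [-2.0, 0.3, 3.2]
gripper_width: 0.0
time_s: 13.43
tcp_pos: [0.4586, 0.1331, 0.0345]
ee_rot: [[-1.0, -0.029, -0.0], [-0.029, 1.0, -0.0], [0.0, -0.0, -1.0]]
wrist_force: [-1.4, -1.0, 2.5]
gripper_width: 0.007
```

```bash
python3 -m jog '[[0,0,0.1,0,0,0],[0,0,0.1,0,0,0],[0,0,0.1,0,0,0],[0,0,0.05,0,0,0],[0,0,0,0,0,0]]'
python3 - <<'E'
from station import capture
from h import *
d={n:capture(n) for n in("scene","wrist")}
cv2.imwrite("pics/o_s.png",cv2.resize(d["scene"]["frame"][170:410,270:530,::-1],None,fx=2.5,fy=2.5))
E
```

```text
time_s: 13.85
tcp_pos: [0.4587, 0.1333, 0.0308]
ee_rot: [[-1.0, -0.029, 0.0], [-0.029, 1.0, 0.0], [-0.0, 0.0, -1.0]]
wrist_force: [0.3, -0.3, 0.3]
gripper_width: 0.006
```

View pics/o_s.png

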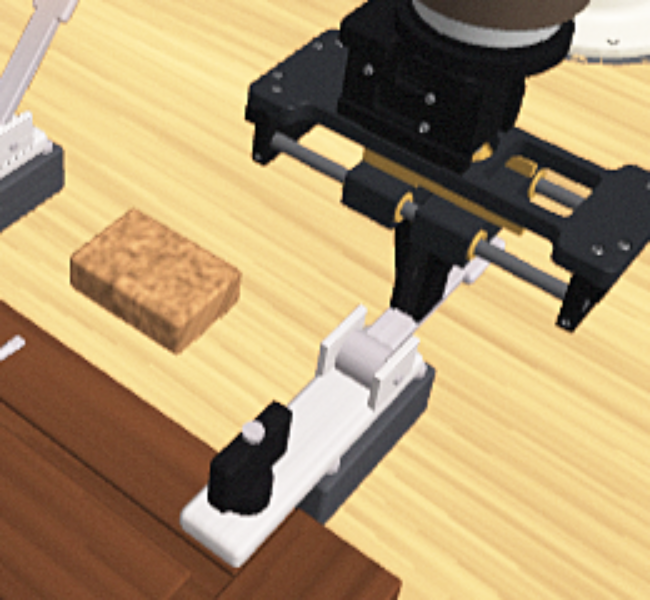

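```bash
python3 -m jog '[[0,0,0.05,0,0,0],[0,0,0.05,0,0,0],[0,0,0.05,0,0,0],[0,0,0,0,0,0],[0,0,0,0,0,0]]'; python3 -m jog '[[0,0,0.05,0,0,0],[0,0,0.05,0,0,0],[0,0,0.05,0,0,0],[0,0,0,0,0,0],[0,0,0,0,0,0]]'
```

```text
time_s: 14.37
tcp_pos: [0.4593, 0.1336, 0.0303]
ee_rot: [[-1.0, -0.029, 0.001], [-0.029, 1.0, 0.001], [-0.001, 0.0, -1.0]]
wrist_force: [-2.4, -0.1, 6.3]
gripper_width: 0.009
time_s: 14.78
tcp_pos: [0.4594, 0.1336, 0.0301]
ee_rot: [[-1.0, -0.03, 0.002], [-0.03, 1.0, 0.0], [-0.002, 0.0, -1.0]]
wrist_force: [-6.0, 0.1, 17.3]
gripper_width: 0.006
```

The force rises sharply at TCP 0.030 (tips ≈ 0.066), so the lever is at its stop. Lifting off to check.

```bash
python3 -m jog '[[0,0,-0.5,0,0,0],[0,0,-1,0,0,0],[0,0,-2,0,0,0],[0,0,-3,0,0,0],[0,0,-3,0,0,0]]'; python3 -m jog '[[0,0,-3,0,0,0],[0,0,-2,0,0,0],[-3,0,0,0,0,0],[-4,0,0,0,0,0],[-4,0,0,0,0,0]]'; python3 -m jog '[[-3,4,0,0,0,0],[0,4,0,0,0,0],[0,4,0,0,0,0],[0,0,0,0,0,0],[0,0,0,0,0,0]]'
python3 - <<'E'
from station import capture
from h import *
d={n:capture(n) for n in("scene","wrist","top")};pickle.dump(d,open("p.pkl","wb"))
for n in d:cv2.imwrite(f"pics/p_{n}.png",d[n]["frame"][:,:,::-1])
E
```

```text
time_s: 15.2
tcp_pos: [0.4581, 0.1328, 0.1233]
ee_rot: [[-1.0, -0.029, -0.002], [-0.029, 1.0, -0.001], [0.002, -0.001, -1.0]]
wrist_force: [0.8, 0.5, -0.1]
gripper_width: 0.009
time_s: 15.62
tcp_pos: [0.57, 0.1367, 0.1742]
ee_rot: [[-1.0, -0.03, 0.002], [-0.03, 1.0, 0.002], [-0.002, 0.001, -1.0]]
wrist_force: [0.1, 1.0, 0.7]
gripper_width: 0.003
time_s: 16.03
tcp_pos: [0.5901, 0.2524, 0.1716]
ee_rot: [[-1.0, -0.031, -0.001], [-0.031, 1.0, -0.001], [0.001, -0.001, -1.0]]
wrist_force: [-0.3, -0.8, 0.5]
gripper_width: 0.006
```

View pics/p_scene.png

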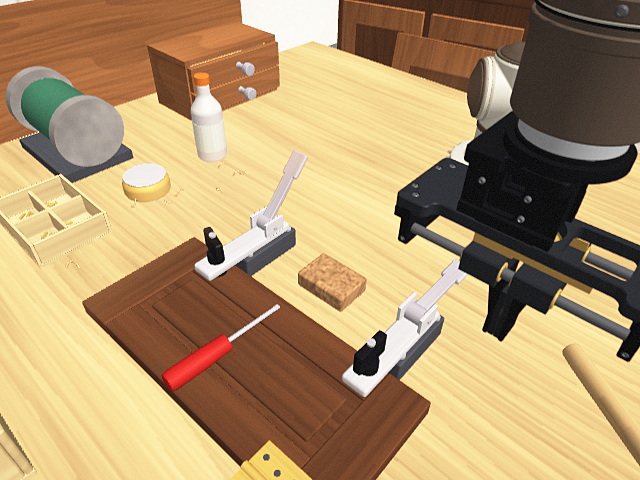

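View pics/p_wrist.png

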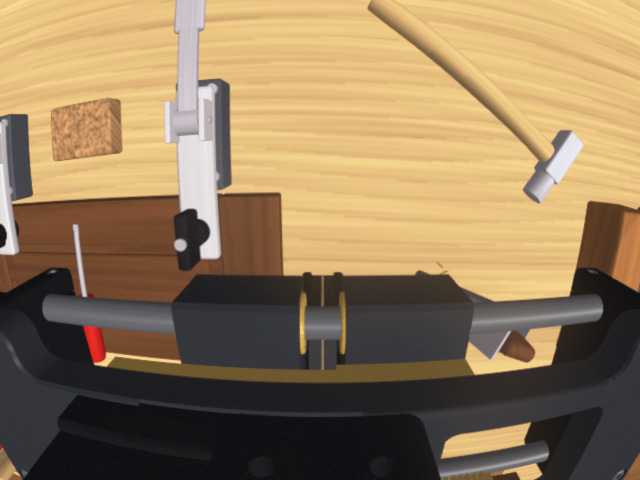

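View pics/p_top.png

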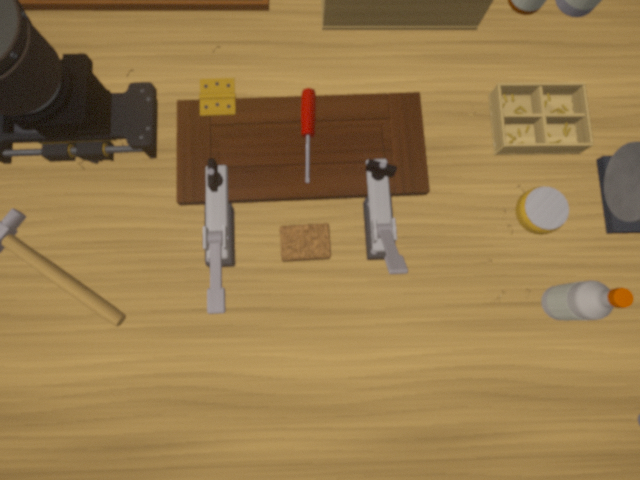

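```bash
python3 - <<'E'
from fit import *
d=cams("p.pkl");
for l in(0,.05,.1):
    o,f,s=model([.6012,.137,.028,1.571,l,.0985,0,0])
    print(l,{k:[np.round(proj(d[n],o[k])[0],1).tolist() for n in("top","scene")] for k in('tL','tR','bL','bR','knob')})
cv2.imwrite("pics/q_t.png",cv2.resize(d["top"]["frame"][150:320,180:260,::-1],None,fx=3.5,fy=3.5,interpolation=cv2.INTER_CUBIC))
cv2.imwrite("pics/q_s.png",cv2.resize(d["scene"]["frame"][240:400,340:480,::-1],None,fx=3.7,fy=3.7,interpolation=cv2.INTER_CUBIC))
# wrist: arm edges vs bar
E
```

```text
0 {'tL': [[206.0, 314.3], [472.7, 268.8]], 'tR': [[224.1, 313.4], [454.9, 259.5]], 'bL': [[209.8, 157.8], [356.8, 357.1]], 'bR': [[210.0, 186.9], [383.3, 330.9]], 'knob': [[209.4, 171.3], [370.8, 341.1]]}
0.05 {'tL': [[205.2, 314.0], [473.5, 265.8]], 'tR': [[223.4, 313.1], [455.6, 256.5]], 'bL': [[209.8, 157.8], [356.8, 357.1]], 'bR': [[210.0, 186.9], [383.3, 330.9]], 'knob': [[209.4, 171.3], [370.8, 341.1]]}
0.1 {'tL': [[204.4, 313.4], [474.2, 262.8]], 'tR': [[222.8, 312.6], [456.2, 253.6]], 'bL': [[209.8, 157.8], [356.8, 357.1]], 'bR': [[210.0, 186.9], [383.3, 330.9]], 'knob': [[209.4, 171.3], [370.8, 341.1]]}
```

View pics/q_t.png

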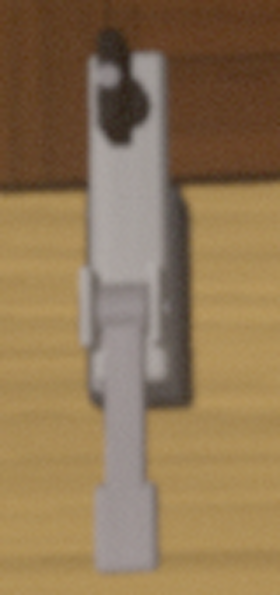

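View pics/q_s.png

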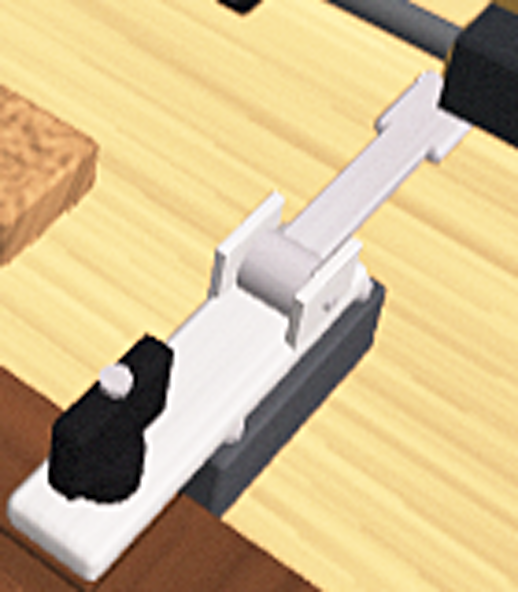

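```bash
python3 - <<'E'
from station import finish_job,sense
print(sense()["joint_velocities"],sense()["wrist_force"]);print(finish_job())
E
```

```text
[-0.68855971 -0.62142335 -0.11431404 -0.01288572 -0.00982608 -0.09826184] [ 0.54584946 -0.51538155  0.63158026]
the job is handed in; nothing more can be done
None
```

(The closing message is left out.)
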